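# Lay out a mower spindle rebuild kit on the bench

## Robot

A 6-joint arm with a two-finger parallel gripper is mounted at the origin on the work surface. World frame = base frame: x ahead of the robot, y to its left, z up, the work surface at z = 0. Lengths are in m, angles in degrees, forces in N, time in s.
With the tool pointing down it reaches from about 0.375 to 0.9 m from the base axis. Payload 3.1 kg.
Tool frame: the origin (TCP) lies at the very end of the fingers, on their centre line; the grasp point (between the pads) lies behind it (bot.grip_depth is the z of the grasp point in the tool frame, in m); z points along the fingers, y is the direction in which the jaws open and shut (so a half turn about z gives the same grasp; the last joint's range is limited). The gripper opens to 87 mm and grips with 3 to 60 N. Pads are 19 mm wide; open, the fingers measure 117 mm over their backs; the gripper's body (75 mm by 190 mm) begins 51 mm behind the grasp point.
Start: joints at [61.793, 30.224, 82.088, -0, 67.689, -10.227], TCP at [0.193, 0.594, 0.223] pointing down, gripper open.
Joint ranges: [-176.69, 176.69], [-43.24, 126.21], [12.49, 139.97], [-82, 262], [0, 151.66], [-163.58, 163.58]. Speed limits (degrees/s): [159.86, 159.86, 180, 180, 180, 180].

## Interface

Orientations are given as a 3x3 rotation matrix whose columns are the frame's x, y, z axes.
In Python, from rig import bot, vision gives the robot as it stands. The module is installed in compiled form; this text tells all that it offers.
- The arm moves only by the shell command python3 -m jog 'ROWS'. ROWS is JSON, a list of rows, each a list of 3 entries, a list of its own where there are three numbers: the shift along the tool's x, y, z in mm, then the turn, a rotation vector about the tool's x, y, z in degrees, then the closure, from 0 (fully open) to 1 (shut). In form: [[[dx, dy, dz], [wx, wy, wz], fingers], ...]. A call has 1 to 12 rows; each row is the pose to reach, as a shift and turn from the pose commanded when the call began, along the tool's axes at that moment; what a row does not reach only later rows make up. A row lasts 1/12 s, in which the tool goes at most 41.7 mm and 7.16 degrees, less where a joint would pass 70% of its speed; a pose out of reach is approached as far as the arm can. A call with a gripper value outside its range is refused whole. The fingers move at their own pace and stop on an object; the grip force is fixed at half the most. Time passes only in rows, so rows that repeat a pose let the fingers close. It gives the time, the measured TCP pose, the force and the opening at its end, in the units of the state.
- bot.read_state(): the state, without advancing time (a new reading comes with each control period).
- vision.capture(name): name is "scene" or "top" or "wrist"; returns the picture (480x640x3 uint8, red, green, blue); there is no depth.
- vision.camera_info(name): a dict with "intrinsics" (3x3 intrinsics, pixels), "camera_from_world" (4x4, takes a point from world to camera coordinates); the wrist camera has in their place "mount" (4x4, takes a point from camera to tool coordinates, whose origin is the TCP and whose axes are the flange's). Camera axes: x right, y up, looking along -z (the intrinsics and any distortion apply to the point x, -y, -z); pixel columns grow to the right and rows downward; lengths in m; the calibration is good to about 2 mm. A picture is of the moment at which its call begins: read the wrist's pose just before it. camera_info takes no time and is no camera call.
- bot.hand_in(): hands the job in, once; it reports no verdict.
The state is a dict: "time_s": time; "joint_positions": joint angles; "qvel": joint speeds; "tau": joint torques, N m; "position": TCP position; "tcp_rot": TCP orientation; "force": force on the tool from outside, world axes, zero at the start; "moment": the same for the moment, N m; "opening": opening from 0.0 (shut) to 1.0 (fully open).
Only numpy, scipy, OpenCV 4.12 (cv2) and the standard library are available. Lean on these libraries where they do the work, as an engineer would, in place of code of your own. Each camera call takes 0.05 s, during which the arm holds its last target. There are 200 camera calls.

## Task

Lay out the mower spindle kit around the row made by the fixed spindle housing and deck wheel: stand the sleeve midway between the two, lay the bearing centred on top of the housing, and set the pulley, hub up, squarely behind the wheel (the side away from the robot) with a gap of about 20 mm. Draw the shaft sideways out of the open mouths of its spring clips and lay it on the bench in front of the sleeve (the robot's side), centred on it and parallel to the row, about 75 mm from it axis to axis and clear of housing and wheel. Leave the oil bottle, grease tin and socket where they are.

Things in the scene. Friction and masses are not known exactly. Their poses are not given: they have to be found in the camera images.
- housing: Fixed aluminium spindle housing: flange 100 x 100 x 12 mm, on it a round barrel 62 mm across, flat top 55 mm above the bench. Origin: centre of underside. y axis (and two flange edges) along the row; the wheel's centre is 200 mm away at its +y or -y (differs between starts). x axis square to the row, pointing away from the robot; the row is turned at most 0.15 rad.
- wheel: Fixed landmark: deck wheel lying flat, black rubber tyre with grey hub face, 110 mm across, 45 mm high. Origin at the centre of its underside; its axes are parallel to the housing's (x: away from the robot, square to the row).
- rack: Fixed grey plate 66 x 96 x 8 mm with two 10 mm wide spring clips at y = +-36 mm (62 mm free between), up to 54 mm high. Origin under the plate, on the bench, 36 mm below the clipped shaft's axis. Mouths open to the rack's -x (towards the robot, turned up to 0.3 rad); sprung jaws above block a straight lift. Draw the shaft level along -x (3 to 8 N); after 40 mm it is free to lift.
- shaft: Bright steel shaft, 124 mm long, 20 mm across, last 14 mm of each end squared 20 x 20 mm (does not roll); 0.28 kg. Origin mid-length on the axis, x along it. Starts level in the clips along the rack's y, axis 36 mm up. Grip its middle, between the clips, fingertips at most 8 mm below the axis so that it can be set down; on the bench, squares flat, the axis is 10 mm up.
- bearing: Steel ball bearing lying flat, bright rim with a dark seal and dark bore, 52 mm across, 15 mm high, about 0.14 kg. Origin at the centre of its underside, z up. On the housing its origin is 55 mm above the bench.
- sleeve: Dark steel spacer sleeve (tube) standing upright, 36 mm outside, 23 mm bore, 50 mm high, about 0.2 kg. Origin at the centre of its underside, z up.
- pulley: Dark steel belt pulley lying flat, 84 mm across and 20 mm thick, with a bright round hub 32 mm across standing up on it to 48 mm above the underside; grip it by the hub. About 0.4 kg. Origin at the centre of its underside, z up.
- oil: Bystander: grey oil bottle, 60 mm across, 150 mm high, standing behind the row. Origin at the centre of its underside. Not to be moved.
- tin: Bystander: low round pale grease tin, 52 mm across, 36 mm high, out at one side. Origin at the centre of its underside. Not to be moved.
- socket: Bystander: chrome wrench socket standing up, 30 mm across, 32 mm high, out at the other side. Origin at the centre of its underside. Not to be moved.
There are look-alikes about, which are no part of the job. What is shaped like the sleeve but pink or yellow is not meant.

How it is judged:
By the outcome, as a careful person would: the job done as asked, in the order asked, and still so for the second after the job is handed in, with the robot touching nothing.
It also fails if it takes over 102 s, if anything falls off the work surface, if the arm or the gripper's body presses on something with over 40 N, if the wrist force passes 120 N, or if a joint passes its speed limit or range.

## Working session

There is one attempt and no reset: what is moved stays moved. The work goes in short steps, Python scripts to look and compute and a shell command to move; the robot and the scene stay as the last step left them, time stands still between calls to the robot, and variables do not carry over. Pictures are saved under pics/ and viewed, about 12 in all and at most 16, crops included, and the job is handed in when it is done.

```bash
ls; mkdir -p pics; cat > h.py <<'E'
import numpy as np, cv2
from rig import bot, vision
def grab(n, f=None):
    s=bot.read_state(); im=vision.capture(n)
    if f: cv2.imwrite('pics/'+f, im[:,:,::-1])
    return im,s
def cam(n,s=None):
    i=vision.camera_info(n); K=np.array(i['intrinsics'])
    if 'mount' in i:
        T=np.eye(4);T[:3,:3]=np.array(s['tcp_rot']);T[:3,3]=s['position']
        W=T@np.array(i['mount'])
    else: W=np.linalg.inv(np.array(i['camera_from_world']))
    return K,W,i
def ray(n,uv,z,s=None):
    K,W,i=cam(n,s); p=np.linalg.inv(K)@[uv[0],uv[1],1]; d=W[:3,:3]@[p[0],-p[1],-p[2]]
    o=W[:3,3]; return o+d*(z-o[2])/d[2]
def proj(n,P,s=None):
    K,W,i=cam(n,s); c=np.linalg.inv(W)@[*P,1]; q=K@[c[0],-c[1],-c[2]]; return q[:2]/q[2]
E
python3 - <<'E'
from h import *
for n in('top','scene'): grab(n,n+'1.png'); K,W,i=cam(n); print(n,K.round(1).tolist(),W.round(3).tolist(),[k for k in i])
i=vision.camera_info('wrist');print(i)
print(bot.grip_depth,bot.read_state())
E
```

```text
pics
top [[441.6, 0.0, 318.4], [0.0, 441.6, 238.3], [0.0, 0.0, 1.0]] [[-0.015, 0.997, -0.07, 0.519], [-1.0, -0.016, -0.017, 0.004], [-0.019, 0.07, 0.997, 0.984], [0.0, 0.0, 0.0, 1.0]] ['intrinsics', 'camera_from_world']
scene [[515.5, 0.0, 320.6], [0.0, 515.5, 244.3], [0.0, 0.0, 1.0]] [[-0.14, -0.724, 0.675, 1.351], [0.99, -0.098, 0.101, 0.127], [-0.008, 0.683, 0.731, 0.865], [0.0, 0.0, 0.0, 1.0]] ['intrinsics', 'camera_from_world']
{'intrinsics': array([[380.87786595,   0.        , 318.66560435],
       [  0.        , 380.87786595, 237.43490016],
       [  0.        ,   0.        ,   1.        ]]), 'mount': array([[-1.05983518e-03,  9.67579337e-01,  2.52565046e-01,
         6.95171338e-02],
       [ 9.99999434e-01,  1.04877000e-03,  1.78434816e-04,
        -3.28001690e-04],
       [-9.22328023e-05,  2.52565093e-01, -9.67579901e-01,
        -1.63195154e-01],
       [ 0.00000000e+00,  0.00000000e+00,  0.00000000e+00,
         1.00000000e+00]])}
-0.0187 {'time_s': 0.1, 'joint_positions': array([ 6.17927254e+01,  3.02756211e+01,  8.21485152e+01, -1.12911062e-03,
        6.76901468e+01, -1.02256702e+01]), 'qvel': array([ 0.04366995, -0.1973853 , -0.15904   ,  0.01964994, -0.03885413,
       -0.05625021]), 'tau': array([-1.10639000e-04, -4.40988922e+01, -1.77150750e+01,  6.35082624e-02,
        5.33856370e-02, -5.20369360e-05]), 'position': array([0.19258805, 0.59389372, 0.22165119]), 'tcp_rot': array([[-9.51157841e-01,  3.08703584e-01, -9.26713340e-04],
       [ 3.08704792e-01,  9.51156260e-01, -1.76635829e-03],
       [ 3.36168060e-04, -1.96616639e-03, -9.99998011e-01]]), 'force': array([ 0.42170442, -0.45648552, -0.40598195]), 'moment': array([-0.00555338,  0.00827562,  0.02756462]), 'opening': 1.003118455171218}
```

View pics/top1.png

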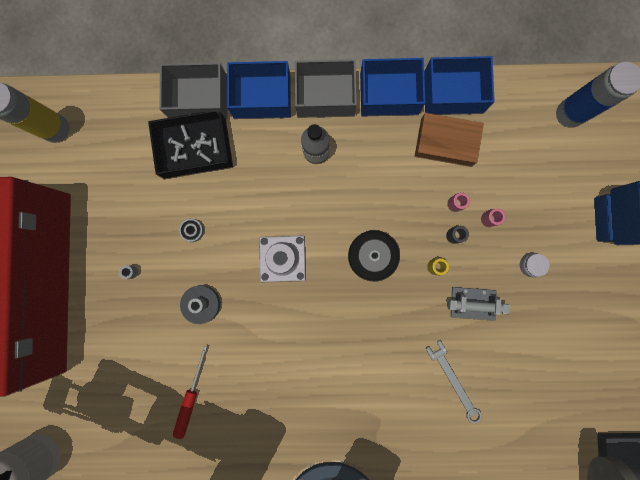

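View pics/scene1.png

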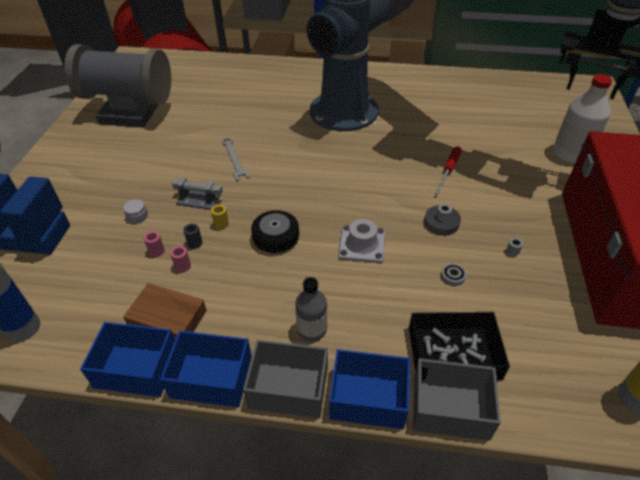

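Top view (up = +x, left = +y): housing at about (283,258), wheel (374,255), bearing (191,230), pulley (200,304, hub about 195,305), black sleeve (458,234), rack and shaft (477,303), oil (316,145), tin (536,265), socket (128,271). The pink and yellow tubes are decoys.

```bash
cat > m.py <<'E'
from h import *
im,s=grab('top'); hsv=cv2.cvtColor(im,cv2.COLOR_RGB2HSV)
# wood is saturated, orange; objects grey
grey=((hsv[:,:,1]<75)).astype(np.uint8)*255
dark=((hsv[:,:,2]<70)).astype(np.uint8)*255
def blob(mask,c,r=35):
    m=np.zeros_like(mask); m[c[1]-r:c[1]+r,c[0]-r:c[0]+r]=mask[c[1]-r:c[1]+r,c[0]-r:c[0]+r]
    cs,_=cv2.findContours(m,cv2.RETR_EXTERNAL,cv2.CHAIN_APPROX_NONE)
    cs=[k for k in cs if cv2.contourArea(k)>60]
    return max(cs,key=cv2.contourArea) if cs else None
for n,c,z in [('housing',(283,258),.012),('wheel',(374,255),.03),('bearing',(191,230),.012),('pulley',(200,304),.02),('sleeve',(458,234),.05),('rack',(476,303),.036),('tin',(536,265),.036),('socket',(128,271),.032),('oil',(316,145),.075)]:
    k=blob(grey|dark,c,34 if n not in('sleeve','bearing') else 15)
    if k is None: print(n,None);continue
    (u,v),rr=cv2.minEnclosingCircle(k); b=cv2.minAreaRect(k)
    print(n,np.round([u,v,rr],1),'rect',np.round([*b[0],*b[1],b[2]],1),'P',ray('top',(u,v),z).round(4),'Prect',ray('top',b[0],z).round(4))
def crop(a,x0,y0,x1,y1,k): return cv2.resize(a[y0:y1,x0:x1],None,fx=k,fy=k,interpolation=cv2.INTER_CUBIC)
a=crop(im,230,190,530,340,2.6)
b=crop((grey|dark)[:,:,None].repeat(3,2),100,190,530,340,1.8)
b=cv2.resize(b,(780,272)); cv2.imwrite('pics/c1.png',np.vstack([a,b])[:,:,::-1])
E
python3 m.py
```

```text
housing [281.5 258.   31.5] rect [282.1 258.4  45.8  45.7  88.3] P [0.5454 0.1026 0.012 ] Prect [0.5446 0.1014 0.012 ]
wheel [373.6 255.1  25.7] rect [374.  255.5  50.2  50.2  45. ] P [ 0.5481 -0.098   0.03  ] Prect [ 0.5472 -0.0989  0.03  ]
bearing [191.  230.   12.6] rect [191.  229.5  23.   24.   90. ] P [0.6107 0.3034 0.012 ] Prect [0.6118 0.3034 0.012 ]
pulley [199.7 304.   20.6] rect [200.  304.5  39.   40.   90. ] P [0.448  0.2812 0.02  ] Prect [0.4468 0.2804 0.02  ]
sleeve [457.  234.   11.4] rect [457.  234.5  17.   22.   90. ] P [ 0.5892 -0.2725  0.05  ] Prect [ 0.5881 -0.2725  0.05  ]
rack [478.6 304.2  31.7] rect [478.4 303.6  62.4  31.    4.2] P [ 0.4406 -0.3166  0.036 ] Prect [ 0.4418 -0.3162  0.036 ]
tin [534.1 265.5  15.1] rect [534.  264.5  23.   30.   90. ] P [ 0.5204 -0.4369  0.036 ] Prect [ 0.5226 -0.4368  0.036 ]
socket [128.3 272.    9.7] rect [128.5 272.   14.   19.   90. ] P [0.5198 0.4334 0.032 ] Prect [0.5198 0.4329 0.032 ]
oil [315.5 143.6  19.7] rect [315.  143.5  39.   28.   90. ] P [0.782  0.0226 0.075 ] Prect [0.7823 0.0236 0.075 ]
```

View pics/c1.png

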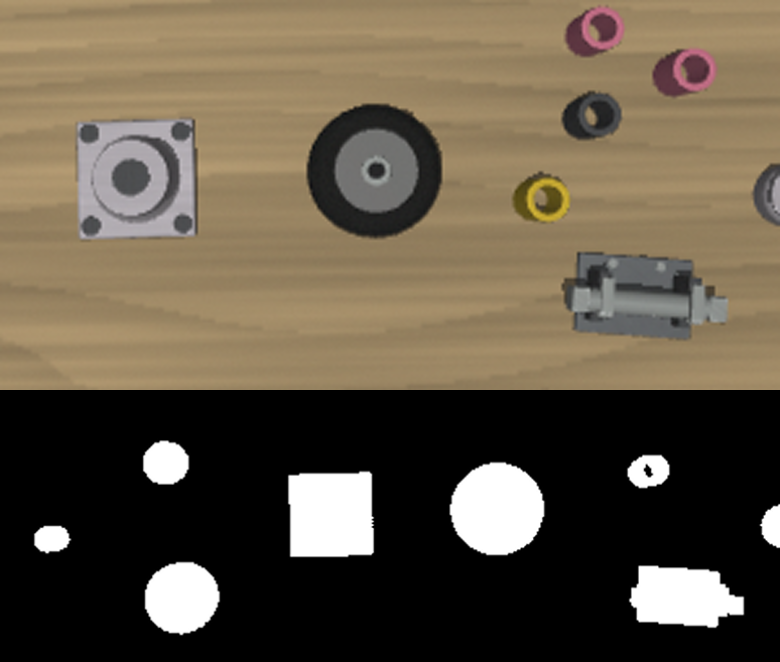

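```bash
cat >> h.py <<'E'
def go(x,y,z,psi,s=None):
    """shift (mm) and turn (deg) in tool axes to TCP x,y,z, tool-y yaw psi deg, pointing down"""
    s=s or bot.read_state(); R=np.array(s['tcp_rot']); p=np.array(s['position'])
    a=np.radians(psi); G=np.array([[-np.sin(a),np.cos(a),0],[np.cos(a),np.sin(a),0],[0,0,-1]])
    w=np.degrees(cv2.Rodrigues(R.T@G)[0].ravel())
    print('shift',(R.T@(np.array([x,y,z])-p)*1e3).round(1),'turn',w.round(1))
E
python3 -c "
from h import *
go(.53,-.275,.2,90)"
```

```text
shift [-589.1 -722.4   22.8] turn [ -0.1  -0.  -18. ]
```

```bash
python3 -m jog '[[[-589,-722,23],[0,0,-18],0.2],[[-589,-722,23],[0,0,-18],0.2],[[-589,-722,23],[0,0,-18],0.2],[[-589,-722,23],[0,0,-18],0.2],[[-589,-722,23],[0,0,-18],0.2],[[-589,-722,23],[0,0,-18],0.2],[[-589,-722,23],[0,0,-18],0.2],[[-589,-722,23],[0,0,-18],0.2],[[-589,-722,23],[0,0,-18],0.2],[[-589,-722,23],[0,0,-18],0.2],[[-589,-722,23],[0,0,-18],0.2],[[-589,-722,23],[0,0,-18],0.2]]'
python3 -c "
from h import *
go(.53,-.275,.2,90)"
```

```text
time_s: 1.15
position: [0.3739, 0.1269, 0.2103]
tcp_rot: [[-1.0, -0.001, 0.0], [-0.001, 1.0, 0.0], [-0.0, 0.0, -1.0]]
force: [1.1, 1.2, 0.4]
opening: 0.794
shift [-155.8 -402.    10.3] turn [0. 0. 0.]
```

```bash
python3 -m jog '[[[-156,-402,10],[0,0,0],0.2],[[-156,-402,10],[0,0,0],0.2],[[-156,-402,10],[0,0,0],0.2],[[-156,-402,10],[0,0,0],0.2],[[-156,-402,10],[0,0,0],0.2],[[-156,-402,10],[0,0,0],0.2],[[-156,-402,10],[0,0,0],0.2],[[-156,-402,10],[0,0,0],0.2],[[-156,-402,10],[0,0,0],0.2],[[-156,-402,10],[0,0,0],0.2],[[-156,-402,10],[0,0,0],0.2],[[-156,-402,10],[0,0,0],0.2]]'
python3 - <<'E'
from h import *
im,s=grab('wrist','w1.png'); print(s['position'])
for P in [(.59,-.276,.05),(.44,-.316,.036),(.547,-.0985,.045)]: print(proj('wrist',P,s).round())
E
```

```text
time_s: 2.15
position: [0.5314, -0.2779, 0.1998]
tcp_rot: [[-1.0, 0.003, 0.002], [0.003, 1.0, -0.003], [-0.002, -0.003, -1.0]]
force: [1.2, -0.5, -0.2]
opening: 0.799
[ 0.53139745 -0.2778614   0.19975301]
[322. 288.]
[272. 110.]
[527. 239.]
```

View pics/w1.png

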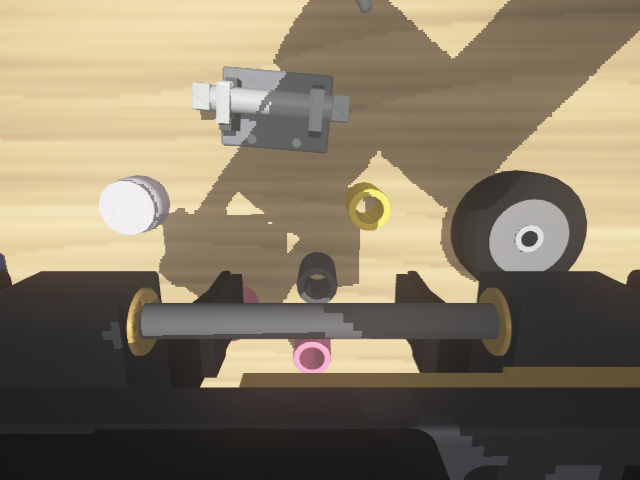

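Wrist view (up = towards the robot, right = +y). The dark sleeve's top ring is at about (317,287), shaft centre about (271,102), wheel hub (529,239), within 2 px of prediction.

```bash
python3 - <<'E'
from h import *
s=bot.read_state()
p=ray('wrist',(317,287),.05,s); print('sleeve',p.round(4))
print('shaft ends',ray('wrist',(192,96),.036,s).round(4),ray('wrist',(349,108.5),.036,s).round(4))
print('plate corners',[ray('wrist',c,.008,s).round(4)[:2] for c in((223,67),(332,77),(327,152),(222,143))])
print('wheel',ray('wrist',(529,239),.045,s).round(4))
go(p[0],p[1],.10,90); go(p[0],p[1],.02,90)
E
```

```text
sleeve [ 0.5869 -0.2765  0.05  ]
shaft ends [ 0.4271 -0.3768  0.036 ] [ 0.4371 -0.2498  0.036 ]
plate corners [array([ 0.4008, -0.3568]), array([ 0.4092, -0.2628]), array([ 0.4726, -0.267 ]), array([ 0.4644, -0.3619])]
wheel [ 0.5453 -0.0933  0.045 ]
shift [-57.   -1.6  99.4] turn [ 0.  -0.  -0.1]
shift [-57.   -1.7 179.4] turn [ 0.  -0.  -0.1]
```

```bash
python3 -m jog '[[[-30,-1,0],[0,0,0],0.1],[[-57,-1.5,0],[0,0,0],0.1],[[-57,-1.5,40],[0,0,0],0.1],[[-57,-1.5,75],[0,0,0],0.1],[[-57,-1.5,75],[0,0,0],0.1],[[-57,-1.5,75],[0,0,0],0.1]]'
python3 - <<'E'
from h import *
print('sleeve top cam',ray('top',(460,233.8),.05).round(4),'wheel',ray('top',(374.6,255.8),.045).round(4))
im,s=grab('wrist','w2.png'); print(s['position'])
print(proj('wrist',(.587,-.2765,.05),s).round())
E
```

```text
time_s: 2.7
position: [0.5847, -0.2716, 0.1233]
tcp_rot: [[-1.0, -0.002, -0.006], [-0.002, 1.0, 0.004], [0.006, 0.004, -1.0]]
force: [0.4, -0.2, 0.0]
opening: 0.903
sleeve top cam [ 0.5895 -0.2788  0.05  ] wheel [ 0.5461 -0.0985  0.045 ]
[ 0.58467846 -0.27161976  0.12328974]
[311. 253.]
```

View pics/w2.png

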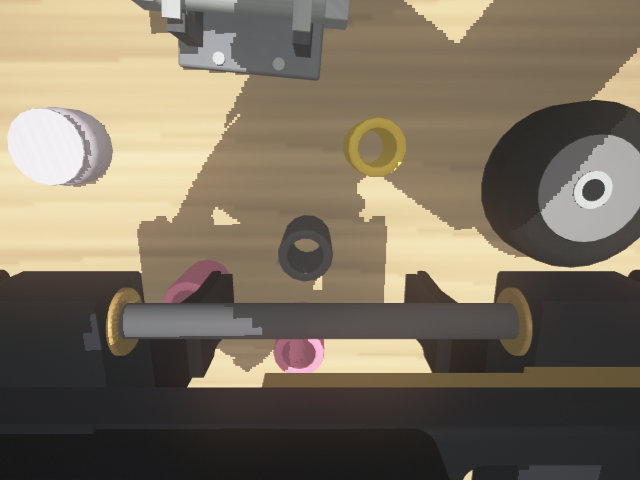

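Sleeve ring centre is at about (305,256), against a predicted (311,253), so the sleeve is about (0.589,-0.279). That agrees with the top camera.

```bash
python3 -c "
from h import *
s=bot.read_state();print(s['position'],s['qvel'].round(2),ray('wrist',(305,256),.05,s))
go(.589,-.279,.012,90)"
```

```text
[ 0.58642717 -0.27315193  0.12554778] [-0.41 -2.24 -2.6  -0.01 -0.64  0.01] [ 0.59165381 -0.2821661   0.05      ]
shift [ -2.7  -6.  113.5] turn [ 0.1 -0.1  0.1]
```

```bash
python3 -m jog '[[[-3,-5,30],[0,0,0],0.1],[[-3,-5,70],[0,0,0],0.1],[[-3,-5,100],[0,0,0],0.1],[[-3,-5,112],[0,0,0],0.1],[[-3,-5,112],[0,0,0],0.1]]'
python3 -m jog '[[[0,0,0],[0,0,0],1],[[0,0,0],[0,0,0],1],[[0,0,0],[0,0,0],1],[[0,0,0],[0,0,0],1],[[0,0,0],[0,0,0],1],[[0,0,0],[0,0,0],1],[[0,0,0],[0,0,0],1],[[0,0,0],[0,0,0],1]]'
```

```text
time_s: 3.17
position: [0.589, -0.2788, 0.0124]
tcp_rot: [[-1.0, -0.0, -0.002], [-0.0, 1.0, 0.002], [0.002, 0.002, -1.0]]
force: [-0.2, -0.0, 0.4]
opening: 0.901
time_s: 3.83
position: [0.59, -0.2798, 0.0136]
tcp_rot: [[-1.0, -0.0, 0.0], [-0.0, 1.0, -0.0], [-0.0, -0.0, -1.0]]
force: [-0.4, 0.3, 1.4]
opening: 0.411
```

```bash
python3 -m jog '[[[0,0,-40],[0,0,0],1],[[0,0,-80],[0,0,0],1],[[30,30,-120],[0,0,0],1],[[60,60,-160],[0,0,0],1],[[100,280,-200],[0,0,0],1],[[100,280,-200],[0,0,0],1],[[100,280,-200],[0,0,0],1],[[100,280,-200],[0,0,0],1],[[100,280,-200],[0,0,0],1],[[100,280,-200],[0,0,0],1],[[100,280,-200],[0,0,0],1],[[100,280,-200],[0,0,0],1]]'
python3 -m jog '[[[0,0,0],[0,0,0],1],[[0,0,0],[0,0,0],1],[[0,0,0],[0,0,0],1]]'
python3 - <<'E'
from h import *
im,s=grab('wrist','w3.png'); print(s['position'])
for P in [(.545,.1015,.055),(.547,-.0985,.045)]: print(proj('wrist',P,s).round())
E
```

```text
time_s: 4.83
position: [0.4887, 0.0027, 0.2136]
tcp_rot: [[-1.0, -0.005, -0.0], [-0.005, 1.0, 0.0], [0.0, 0.0, -1.0]]
force: [1.0, -0.6, -1.9]
opening: 0.416
time_s: 5.08
position: [0.4901, -0.0009, 0.2127]
tcp_rot: [[-1.0, 0.002, -0.001], [0.002, 1.0, -0.0], [0.001, -0.0, -1.0]]
force: [-0.4, 0.3, -1.6]
opening: 0.415
[ 0.49012229 -0.00093933  0.2126812 ]
[433. 281.]
[213. 280.]
```

View pics/w3.png

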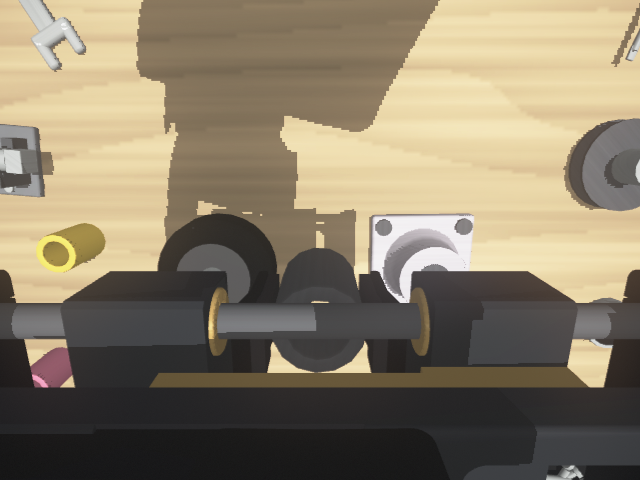

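Fingers hide the row centres, but the flange's front corners (370,215) and (474,215) and the grey wheel face (179–250 wide, centre about 213,280) can be checked.

```bash
python3 - <<'E'
from h import *
s=bot.read_state(); print(s['position'])
for c in((370,215),(474,215)): print(ray('wrist',c,.012,s).round(4))
# fine top: flange contour after arm? (arm may occlude) use saved first picture
im=cv2.imread('pics/top1.png')[:,:,::-1]; hsv=cv2.cvtColor(im,cv2.COLOR_RGB2HSV)
m=((hsv[:,:,1]<75)|(hsv[:,:,2]<70)).astype(np.uint8)
def sub(x0,y0,x1,y1,n):
    k=np.zeros_like(m);k[y0:y1,x0:x1]=m[y0:y1,x0:x1];c=max(cv2.findContours(k,0,1)[0],key=cv2.contourArea);return c
h=sub(245,225,320,295,0).reshape(-1,2).astype(float)
H=np.array([ray('top',c,.012)[:2] for c in h]); r=cv2.minAreaRect((H*1e3).astype(np.float32)); print('flange mm',r)
g=((hsv[:,:,2]>95)&(hsv[:,:,1]<60)).astype(np.uint8); k=np.zeros_like(g);k[235:276,354:395]=g[235:276,354:395]
c=max(cv2.findContours(k,0,1)[0],key=cv2.contourArea);e=cv2.minEnclosingCircle(c);print('hub face',e,ray('top',e[0],.045))
w=sub(345,225,402,285,0);W=np.array([ray('top',c,.0225)[:2] for c in w.reshape(-1,2).astype(float)]);print('tyre',cv2.minEnclosingCircle((W*1e3).astype(np.float32)))
E
```

```text
[ 0.49010952 -0.00092815  0.21270186]
[0.493  0.0489 0.012 ]
[0.4933 0.15   0.012 ]
flange mm ((544.74658203125, 101.52757263183594), (100.68154907226562, 101.09059143066406), 0.736187756061554)
hub face ((374.3763122558594, 255.25440979003906), 15.71828842163086) [ 0.54725533 -0.09810037  0.045     ]
tyre ((548.2798461914062, -98.84046173095703), 55.89744567871094)
```

```bash
python3 -m jog '[[[-56,2,0],[0,0,7],1],[[-56,2,0],[0,0,14],1],[[-56,2,10],[0,0,21],1],[[-56,2,20],[0,0,28],1],[[-56,2,30],[0,0,35],1],[[-56,2,40],[0,0,42],1],[[-56,2,50],[0,0,49],1],[[-56,2,60],[0,0,56],1],[[-56,2,70],[0,0,63],1],[[-56,2,80],[0,0,70],1],[[-56,2,90],[0,0,77],1],[[-56,2,100],[0,0,84],1]]'
python3 -m jog '[[[0,0,0],[0,0,6],1],[[0,0,0],[0,0,6],1],[[0,0,0],[0,0,6],1],[[0,0,0],[0,0,6],1]]'
python3 -c "
from h import *
go(.5456,.0013,.0135,0.5)"
```

```text
time_s: 6.13
position: [0.546, 0.0011, 0.1121]
tcp_rot: [[-0.097, 0.995, -0.001], [0.995, 0.097, 0.0], [0.0, -0.001, -1.0]]
force: [-0.4, -0.7, -1.8]
opening: 0.417
time_s: 6.47
position: [0.5462, 0.0016, 0.1132]
tcp_rot: [[-0.002, 1.0, 0.0], [1.0, 0.002, -0.0], [-0.0, 0.0, -1.0]]
force: [0.3, 0.6, -2.1]
opening: 0.418
shift [-0.3 -0.6 99.7] turn [ 0.   0.  -0.4]
```

```bash
python3 -m jog '[[[0,0,35],[0,0,-0.4],1],[[0,0,65],[0,0,-0.4],1],[[0,0,85],[0,0,-0.4],1],[[0,0,94],[0,0,-0.4],1],[[0,0,98],[0,0,-0.4],1],[[0,0,99.5],[0,0,-0.4],1],[[0,0,99.5],[0,0,-0.4],1],[[0,0,99.5],[0,0,-0.4],1]]'
```

```text
time_s: 7.13
position: [0.5469, 0.0022, 0.0149]
tcp_rot: [[-0.008, 1.0, 0.003], [1.0, 0.008, -0.001], [-0.001, 0.003, -1.0]]
force: [0.3, 1.2, -1.8]
opening: 0.413
```

```bash
python3 -m jog '[[[0,0,1.2],[0,0,0],1],[[0,0,1.2],[0,0,0],1],[[0,0,1.2],[0,0,0],1]]'
python3 -m jog '[[[0,0,0],[0,0,0],0.4],[[0,0,0],[0,0,0],0.4],[[0,0,0],[0,0,0],0.4],[[0,0,-20],[0,0,0],0.4],[[0,0,-60],[0,0,0],0.4],[[0,0,-100],[0,0,0],0.4],[[0,0,-140],[0,0,0],0.2],[[0,0,-180],[0,0,0],0.2],[[40,0,-180],[0,0,0],0.2],[[80,0,-180],[0,0,0],0.2],[[80,0,-180],[0,0,0],0.2],[[80,0,-180],[0,0,0],0.2]]'
python3 - <<'E'
from h import *
im,s=grab('wrist','w4.png'); print(s['position'])
for P in [(.5445,.101,.055),(.5467,-.0983,.045),(.5456,.0013,.05)]: print(proj('wrist',P,s).round())
E
```

```text
time_s: 7.38
position: [0.5469, 0.0022, 0.0136]
tcp_rot: [[-0.007, 1.0, 0.003], [1.0, 0.007, -0.001], [-0.001, 0.003, -1.0]]
force: [0.3, -0.2, 2.6]
opening: 0.41
time_s: 8.38
position: [0.5444, 0.0842, 0.1926]
tcp_rot: [[-0.011, 1.0, -0.0], [1.0, 0.011, -0.0], [-0.0, -0.0, -1.0]]
force: [0.6, -0.5, 0.0]
opening: 0.797
[0.54438929 0.0841841  0.19261286]
[320. 205.]
[320. 409.]
[320. 317.]
```

View pics/w4.png

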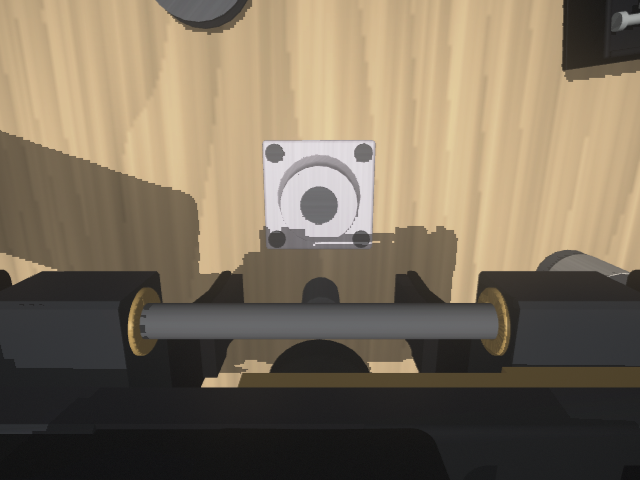

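Housing barrel centre is at (318,205), against a predicted (320,205), so the housing pose is confirmed. The sleeve stands under the gripper bar near column 320. Next is the bearing.

```bash
python3 -m jog '[[[166,66,0],[0,0,0],0.1],[[166,66,0],[0,0,0],0.1],[[166,66,0],[0,0,0],0.1],[[166,66,0],[0,0,0],0.1],[[166,66,0],[0,0,0],0.1],[[166,66,0],[0,0,0],0.1],[[166,66,0],[0,0,0],0.1],[[166,66,0],[0,0,0],0.1]]'
python3 - <<'E'
from h import *
im,s=grab('wrist','w5.png'); print(s['position'])
q=proj('wrist',(.611,.3034,.015),s); print(q)
hsv=cv2.cvtColor(im,cv2.COLOR_RGB2HSV); g=((hsv[:,:,1]<60)|(hsv[:,:,2]<60)).astype(np.uint8)
r=60;u,v=q.astype(int);k=np.zeros_like(g);k[v-r:v+r,u-r:u+r]=g[v-r:v+r,u-r:u+r]
for c in cv2.findContours(k,0,1)[0]:
    if cv2.contourArea(c)>300: e=cv2.minEnclosingCircle(c);print(e,cv2.contourArea(c),ray('wrist',e[0],.0075,s))
cv2.imwrite('pics/w5c.png',np.hstack([im[v-100:v+100,u-150:u+150,::-1],g[v-100:v+100,u-150:u+150,None].repeat(3,2)*255]))
E
```

```text
time_s: 9.1
position: [0.6093, 0.2467, 0.1917]
tcp_rot: [[-0.006, 1.0, -0.002], [1.0, 0.006, -0.001], [-0.001, -0.002, -1.0]]
force: [-0.2, 0.4, 0.0]
opening: 0.898
[0.60934164 0.24667081 0.19168956]
[322.40626075 151.93203005]
((320.9488220214844, 150.51974487304688), 30.549297332763672) 2765.0 [0.60974607 0.30434865 0.0075    ]
```

View pics/w5c.png

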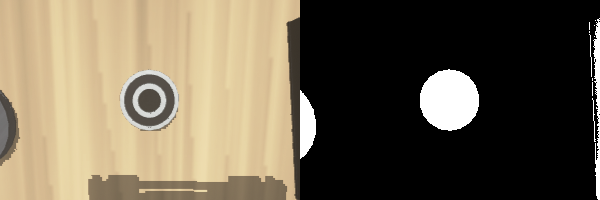

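Bearing is clean and centred at about (321,150.5), giving (0.610,0.304).

```bash
python3 -m jog '[[[40,1,20],[0,0,0],0.1],[[58,1,50],[0,0,0],0.1],[[58,1,90],[0,0,0],0.1],[[58,1,130],[0,0,0],0.1],[[58,1,155],[0,0,0],0.1],[[58,1,165],[0,0,0],0.1],[[58,1,165],[0,0,0],0.1],[[58,1,165],[0,0,0],0.1]]'
python3 -c "
from h import *
go(.610,.304,.0035,0.3)"
```

```text
time_s: 9.82
position: [0.6114, 0.3059, 0.0283]
tcp_rot: [[-0.006, 1.0, 0.001], [1.0, 0.006, 0.0], [0.0, 0.001, -1.0]]
force: [-0.0, -0.3, 0.5]
opening: 0.896
shift [-1.9 -1.4 24.8] turn [ 0. -0.  0.]
```

```bash
python3 -m jog '[[[-1,-1,12],[0,0,0],0.1],[[-1,-1,20],[0,0,0],0.1],[[-1,-1,23.5],[0,0,0],0.1],[[-1,-1,23.5],[0,0,0],0.1]]'
python3 -m jog '[[[0,0,0],[0,0,0],1],[[0,0,0],[0,0,0],1],[[0,0,0],[0,0,0],1],[[0,0,0],[0,0,0],1],[[0,0,0],[0,0,0],1],[[0,0,0],[0,0,0],1],[[0,0,0],[0,0,0],1],[[0,0,0],[0,0,0],1]]'
python3 -m jog '[[[0,0,-40],[0,0,0],1],[[0,0,-80],[0,0,0],1],[[0,0,-120],[0,0,0],1],[[0,0,-120],[0,0,0],1]]'
python3 -c "
from h import *
go(.5445,.101,.125,0.5)"
```

```text
time_s: 10.15
position: [0.6091, 0.3056, 0.0036]
tcp_rot: [[-0.007, 1.0, -0.001], [1.0, 0.007, -0.0], [-0.0, -0.001, -1.0]]
force: [-0.5, 0.6, -0.3]
opening: 0.896
time_s: 10.82
position: [0.6099, 0.306, 0.0043]
tcp_rot: [[-0.007, 1.0, 0.001], [1.0, 0.007, 0.0], [0.0, 0.001, -1.0]]
force: [-0.2, -0.1, 1.5]
opening: 0.591
time_s: 11.15
position: [0.615, 0.3078, 0.1327]
tcp_rot: [[-0.007, 1.0, 0.015], [1.0, 0.007, 0.005], [0.005, 0.015, -1.0]]
force: [2.2, 0.4, -1.1]
opening: 0.587
shift [-206.3  -72.1    5.6] turn [ 0.9 -0.3 -0.1]
```

```bash
python3 -m jog '[[[-204,-65,0],[0,0,0],1],[[-204,-65,0],[0,0,0],1],[[-204,-65,0],[0,0,0],1],[[-204,-65,0],[0,0,0],1],[[-204,-65,0],[0,0,0],1],[[-204,-65,0],[0,0,0],1],[[-204,-65,0],[0,0,0],1],[[-204,-65,0],[0,0,0],1],[[-204,-65,0],[0,0,0],1],[[-204,-65,0],[0,0,0],1]]'
python3 -c "
from h import *
go(.5445,.102,.0595,0.3)"
```

```text
time_s: 11.98
position: [0.5467, 0.1028, 0.124]
tcp_rot: [[-0.009, 1.0, 0.001], [1.0, 0.009, 0.0], [0.0, 0.001, -1.0]]
force: [0.7, -0.5, -1.3]
opening: 0.583
shift [-0.8 -2.2 64.5] turn [ 0.  -0.   0.2]
```

```bash
python3 -m jog '[[[-1,-1.5,25],[0,0,0],1],[[-1,-1.5,45],[0,0,0],1],[[-1,-1.5,58],[0,0,0],1],[[-1,-1.5,62],[0,0,0],1],[[-1,-1.5,63],[0,0,0],1],[[-1,-1.5,63],[0,0,0],1],[[-1,-1.5,63],[0,0,0],1]]'
python3 -c "
from h import *
go(.5445,.102,.0595,0.3)"
```

```text
time_s: 12.57
position: [0.5455, 0.1009, 0.0618]
tcp_rot: [[-0.008, 1.0, 0.002], [1.0, 0.008, -0.0], [-0.0, 0.002, -1.0]]
force: [0.1, -0.5, -0.8]
opening: 0.587
shift [ 1.1 -1.   2.3] turn [0.1 0.  0.2]
```

```bash
python3 -m jog '[[[1,-1,1],[0,0,0],1],[[1,-1,2.2],[0,0,0],1],[[1,-1,2.2],[0,0,0],1],[[1,-1,2.2],[0,0,0],1]]'
python3 -m jog '[[[0,0,0],[0,0,0],0.25],[[0,0,0],[0,0,0],0.25],[[0,0,0],[0,0,0],0.25],[[0,0,0],[0,0,0],0.25],[[0,0,-30],[0,0,0],0.2],[[0,0,-70],[0,0,0],0.2],[[-20,0,-110],[0,0,0],0.2],[[-20,0,-130],[0,0,0],0.2],[[-20,0,-130],[0,0,0],0.2],[[-20,0,-130],[0,0,0],0.2]]'
python3 - <<'E'
from h import *
im,s=grab('wrist','w6.png'); print(s['position'])
for P in [(.5445,.101,.07),(.5445,.101,.055),(.5456,.0013,.05)]: print(proj('wrist',P,s).round(1))
cv2.imwrite('pics/w6c.png',cv2.resize(im[100:330,200:440,::-1],None,fx=2.5,fy=2.5))
E
```

```text
time_s: 12.9
position: [0.5438, 0.1015, 0.0593]
tcp_rot: [[-0.007, 1.0, 0.001], [1.0, 0.007, 0.0], [0.0, 0.001, -1.0]]
force: [0.2, 0.2, 0.2]
opening: 0.586
time_s: 13.73
position: [0.5447, 0.0811, 0.1904]
tcp_rot: [[-0.007, 1.0, 0.004], [1.0, 0.007, -0.0], [-0.0, 0.004, -1.0]]
force: [-0.7, 0.4, 0.0]
opening: 0.796
[0.5446705  0.08110407 0.1904222 ]
[319.1 205. ]
[319.  201.8]
[319.6 314.4]
```

View pics/w6c.png

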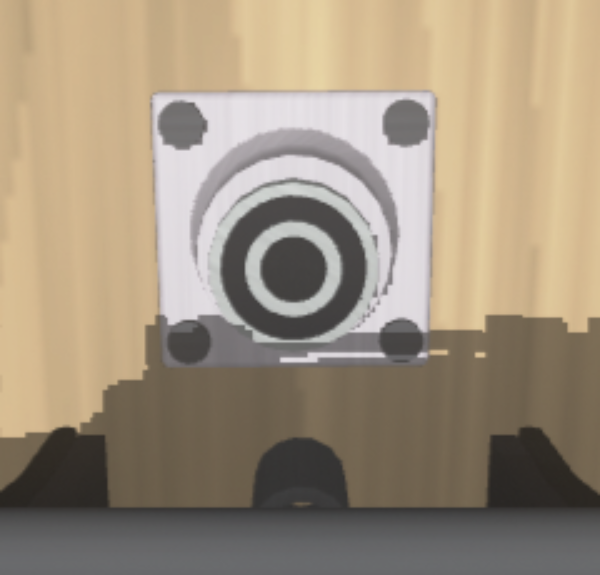

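```bash
python3 - <<'E'
from h import *
s=bot.read_state(); print(s['position'])
f=lambda u,v,z: ray('wrist',(200+u/2.5,100+v/2.5),z,s)[:2].round(4)
C=[f(*c,.012) for c in((153,92),(436,92),(428,365),(163,365))]; print('flange',C,np.mean(C,0))
print('hole ctrs',np.mean([f(*c,.012) for c in((183,125),(406,123),(189,342),(401,340))],0))
print('bearing bore',f(294,269,.07),'inner ring top/bot',f(294,220,.07),f(294,317,.07),'outer top',f(294,179,.07))
print('barrel top edge',f(294,153,.055),'base edge',f(294,127,.012))
E
```

```text
[0.54336104 0.08134342 0.1888547 ]
flange [array([0.4924, 0.1508]), array([0.5901, 0.1514]), array([0.5914, 0.0534]), array([0.493 , 0.0528])] [0.541725 0.1021  ]
hole ctrs [0.54165  0.101275]
bearing bore [0.5416 0.0996] inner ring top/bot [0.5415 0.1143] [0.5417 0.0848] outer top [0.5414 0.1263]
barrel top edge [0.5414 0.1329] base edge [0.5412 0.1393]
```

Bearing sits about 1.8 mm towards the wheel of the barrel centre (bore at crop 294,269) and flush along x, which is acceptable. The sleeve top is at crop column about 300, as predicted. Next is the pulley.

```bash
python3 -m jog '[[[143,-97,0],[0,0,0],0.1],[[143,-97,0],[0,0,0],0.1],[[143,-97,0],[0,0,0],0.1],[[143,-97,0],[0,0,0],0.1],[[143,-97,0],[0,0,0],0.1],[[143,-97,0],[0,0,0],0.1],[[143,-97,0],[0,0,0],0.1],[[143,-97,0],[0,0,0],0.1]]'
python3 - <<'E'
from h import *
im,s=grab('wrist','w7.png'); print(s['position'])
q=proj('wrist',(.447,.2808,.048),s); print(q)
u,v=q.astype(int); u0,v0=u-130,max(v-110,0)
cv2.imwrite('pics/w7c.png',cv2.resize(im[v0:v0+220,u0:u0+260,::-1],None,fx=2.5,fy=2.5)); print(u0,v0)
hsv=cv2.cvtColor(im,cv2.COLOR_RGB2HSV); g=((hsv[:,:,1]<60)|(hsv[:,:,2]<60)).astype(np.uint8)
k=np.zeros_like(g);k[v-95:v+75,u-90:u+90]=g[v-95:v+75,u-90:u+90]
c=max(cv2.findContours(k,0,1)[0],key=cv2.contourArea); e=cv2.minEnclosingCircle(c);print('outline',e,ray('wrist',e[0],.01,s).round(4))
E
```

```text
time_s: 14.45
position: [0.4463, 0.2229, 0.1881]
tcp_rot: [[-0.007, 1.0, -0.001], [1.0, 0.007, -0.001], [-0.001, -0.001, -1.0]]
force: [0.3, 0.8, -0.7]
opening: 0.898
[0.44631261 0.22292573 0.18805797]
[321.23758864 152.31202256]
191 42
outline ((319.3510437011719, 146.83680725097656), 51.02277374267578) [0.4455 0.2841 0.01  ]
```

View pics/w7c.png

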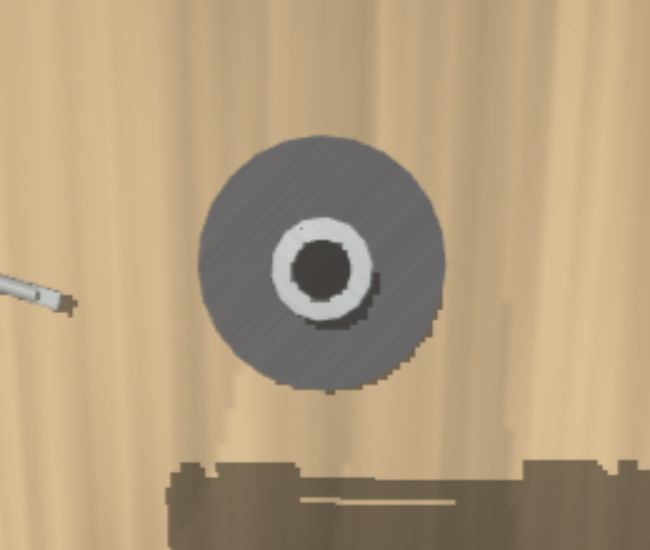

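Hub centre is at (319.8,150), giving pulley (0.446,0.2825).

```bash
python3 -m jog '[[[30,0,20],[0,0,0],0.3],[[59.5,0,50],[0,0,0],0.3],[[59.5,0,90],[0,0,0],0.3],[[59.5,0,120],[0,0,0],0.3],[[59.5,0,135],[0,0,0],0.3],[[59.5,0,135],[0,0,0],0.3],[[59.5,0,135],[0,0,0],0.3]]'
python3 -c "
from h import *
go(.446,.2825,.0245,0.3)"
```

```text
time_s: 15.08
position: [0.4458, 0.282, 0.0529]
tcp_rot: [[-0.005, 1.0, -0.002], [1.0, 0.005, -0.001], [-0.001, -0.002, -1.0]]
force: [-0.1, -0.4, 0.8]
opening: 0.698
shift [ 0.5  0.2 28.4] turn [-0.1  0.   0. ]
```

```bash
python3 -m jog '[[[0.5,0,15],[0,0,0],0.3],[[0.5,0,25],[0,0,0],0.3],[[0.5,0,28],[0,0,0],0.3],[[0.5,0,28],[0,0,0],0.3]]'
python3 -m jog '[[[0,0,0],[0,0,0],1],[[0,0,0],[0,0,0],1],[[0,0,0],[0,0,0],1],[[0,0,0],[0,0,0],1],[[0,0,0],[0,0,0],1],[[0,0,0],[0,0,0],1],[[0,0,0],[0,0,0],1],[[0,0,0],[0,0,0],1]]'
python3 -m jog '[[[0,0,-30],[0,0,0],1],[[0,0,-65],[0,0,0],1],[[0,0,-100],[0,0,0],1],[[0,0,-130],[0,0,0],1],[[0,0,-130],[0,0,0],1],[[0,0,-130],[0,0,0],1]]'
python3 -c "
from h import *
go(.6637,-.097,.153,0.5)"
```

```text
time_s: 15.42
position: [0.4455, 0.2833, 0.026]
tcp_rot: [[-0.007, 1.0, -0.0], [1.0, 0.007, -0.0], [-0.0, -0.0, -1.0]]
force: [0.7, -0.1, -0.3]
opening: 0.7
time_s: 16.08
position: [0.4457, 0.2838, 0.0261]
tcp_rot: [[-0.008, 1.0, 0.001], [1.0, 0.008, 0.0], [0.0, 0.001, -1.0]]
force: [0.4, 0.2, 2.1]
opening: 0.36
time_s: 16.58
position: [0.4456, 0.2839, 0.1568]
tcp_rot: [[-0.007, 1.0, 0.002], [1.0, 0.007, 0.001], [0.001, 0.002, -1.0]]
force: [-0.6, 0.4, -3.7]
opening: 0.36
shift [-382.5  215.2    4. ] turn [ 0.1 -0.1 -0.1]
```

```bash
python3 -m jog '[[[-381,215,0],[0,0,0],1],[[-381,215,0],[0,0,0],1],[[-381,215,0],[0,0,0],1],[[-381,215,0],[0,0,0],1],[[-381,215,0],[0,0,0],1],[[-381,215,0],[0,0,0],1],[[-381,215,0],[0,0,0],1],[[-381,215,0],[0,0,0],1],[[-381,215,0],[0,0,0],1],[[-381,215,0],[0,0,0],1],[[-381,215,0],[0,0,0],1],[[-381,215,0],[0,0,0],1]]'
python3 -m jog '[[[0,0,40],[0,0,0],1],[[0,0,70],[0,0,0],1],[[0,0,70],[0,0,0],1],[[0,0,70],[0,0,0],1]]'
python3 - <<'E'
from h import *
go(.6637,-.0965,.0265,0.3)
im,s=grab('wrist'); t,_=grab('top')
cv2.imwrite('pics/w8.png',cv2.resize(np.hstack([im[:,:,::-1],t[:,:,::-1]]),(800,300),interpolation=cv2.INTER_AREA))
E
```

```text
time_s: 17.58
position: [0.6643, -0.1015, 0.1521]
tcp_rot: [[-0.002, 1.0, -0.001], [1.0, 0.002, -0.002], [-0.002, -0.001, -1.0]]
force: [0.1, -0.7, -3.6]
opening: 0.361
time_s: 17.92
position: [0.659, -0.094, 0.0814]
tcp_rot: [[-0.008, 1.0, -0.01], [1.0, 0.008, 0.004], [0.004, -0.01, -1.0]]
force: [0.4, -0.2, -3.0]
opening: 0.356
shift [-2.7  5.2 54.8] turn [-0.6 -0.2  0.1]
```

View pics/w8.png

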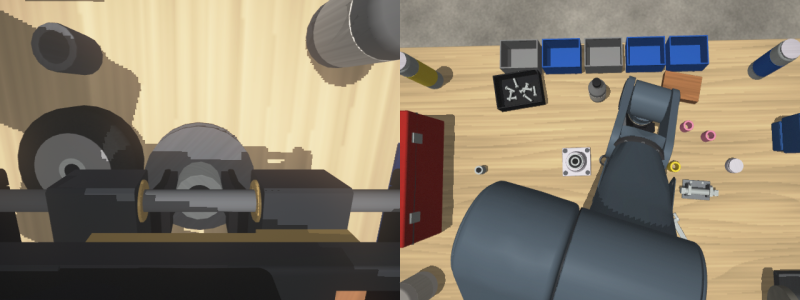

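The wrist half shows the pulley held level beside the wheel, with the oil bottle well clear to the upper right.

```bash
python3 -m jog '[[[0,0,20],[0,0,0],1],[[0,0,40],[0,0,0],1],[[0,0,47],[0,0,0],1],[[0,0,47],[0,0,0],1],[[0,0,47],[0,0,0],1],[[0,0,47],[0,0,0],1]]'
python3 -c "
from h import *
go(.6637,-.0965,.0265,0.3)"
```

```text
time_s: 18.52
position: [0.6645, -0.0961, 0.0407]
tcp_rot: [[-0.008, 1.0, 0.003], [1.0, 0.008, -0.001], [-0.001, 0.003, -1.0]]
force: [0.7, 0.2, -3.2]
opening: 0.364
shift [-0.4 -0.8 14.2] turn [0.2 0.1 0.1]
```

```bash
python3 -m jog '[[[0,-0.5,6],[0,0,0],1],[[0,-0.5,9],[0,0,0],1],[[0,-0.5,10.5],[0,0,0],1],[[0,-0.5,10.5],[0,0,0],1],[[0,-0.5,10.5],[0,0,0],1]]'
python3 -m jog '[[[0,0,1],[0,0,0],1],[[0,0,1.5],[0,0,0],1],[[0,0,1.5],[0,0,0],1],[[0,0,1.5],[0,0,0],1]]'
```

```text
time_s: 18.93
position: [0.6624, -0.0958, 0.0282]
tcp_rot: [[-0.007, 1.0, -0.0], [1.0, 0.007, 0.0], [0.0, -0.0, -1.0]]
force: [0.2, 0.3, -3.7]
opening: 0.362
time_s: 19.27
position: [0.6625, -0.0958, 0.0268]
tcp_rot: [[-0.007, 1.0, -0.0], [1.0, 0.007, 0.0], [0.0, -0.0, -1.0]]
force: [-0.5, 0.5, -3.5]
opening: 0.36
```

```bash
python3 -m jog '[[[0,0.5,1],[0,0,0],1],[[0,0.5,1.2],[0,0,0],1],[[0,0.5,1.2],[0,0,0],1]]'
python3 -m jog '[[[0,0,0],[0,0,0],0.4],[[0,0,0],[0,0,0],0.4],[[0,0,0],[0,0,0],0.4],[[0,0,-30],[0,0,0],0.4],[[0,0,-70],[0,0,0],0.4],[[0,0,-110],[0,0,0],0.4],[[-30,-20,-150],[0,0,0],0.2],[[-65,-40,-180],[0,0,0],0.2],[[-80,-60,-180],[0,0,0],0.2],[[-80,-60,-180],[0,0,0],0.2],[[-80,-60,-180],[0,0,0],0.2],[[-80,-60,-180],[0,0,0],0.2]]'
python3 - <<'E'
from h import *
im,s=grab('wrist','w9.png'); print(s['position'])
for P in [(.5467,-.0983,.045),(.6637,-.0971,.048)]: print(proj('wrist',P,s).round(1))
E
```

```text
time_s: 19.52
position: [0.663, -0.0958, 0.0262]
tcp_rot: [[-0.007, 1.0, -0.0], [1.0, 0.007, -0.0], [-0.0, -0.0, -1.0]]
force: [-2.2, 1.0, 1.5]
opening: 0.363
time_s: 20.52
position: [0.6037, -0.1762, 0.2056]
tcp_rot: [[-0.006, 1.0, 0.0], [1.0, 0.006, 0.001], [0.001, 0.0, -1.0]]
force: [0.4, 1.3, 0.5]
opening: 0.792
[ 0.60366359 -0.17616239  0.20555415]
[250.4 126.1]
[394.5 125.3]
```

View pics/w9.png

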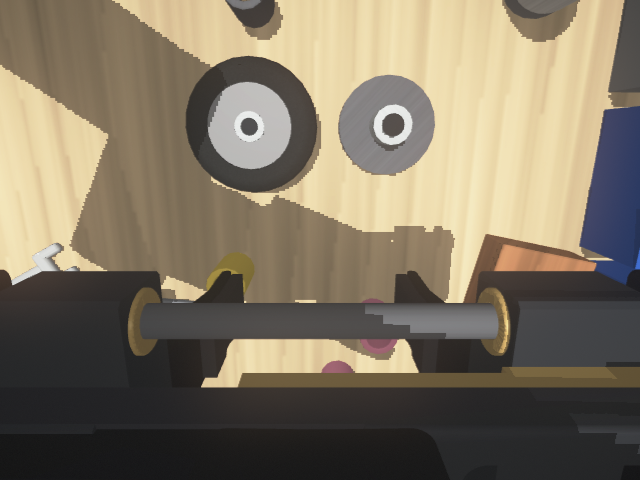

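Pulley hub at (393,124.5) against a predicted (394.5,125.3), wheel hub at (249.5,126.5) against (250.4,126.1): well placed. Now the shaft.

```bash
python3 -m jog '[[[-194,-168,0],[0,0,5],0.3],[[-194,-168,0],[0,0,5],0.3],[[-194,-168,0],[0,0,5],0.3],[[-194,-168,0],[0,0,5],0.3],[[-194,-168,0],[0,0,5],0.3],[[-194,-168,0],[0,0,5],0.3],[[-194,-168,0],[0,0,5],0.3],[[-194,-168,0],[0,0,5],0.3],[[-194,-168,0],[0,0,5],0.3],[[-194,-168,0],[0,0,5],0.3],[[-194,-168,0],[0,0,5],0.3]]'
python3 - <<'E'
from h import *
im,s=grab('wrist','w10.png'); print(s['position'],s['tcp_rot'][:2,1])
print(proj('wrist',(.434,-.3125,.036),s).round(1))
cv2.imwrite('pics/w10c.png',cv2.resize(im[30:290,200:440,::-1],None,fx=2.3,fy=2.3))
E
```

```text
time_s: 21.48
position: [0.4384, -0.3696, 0.2052]
tcp_rot: [[0.077, 0.997, -0.0], [0.997, -0.077, 0.001], [0.001, -0.0, -1.0]]
force: [0.4, 0.6, 0.4]
opening: 0.698
[ 0.43835319 -0.36960475  0.20519873] [ 0.99703313 -0.07697307]
[309.5 152.8]
```

View pics/w10c.png

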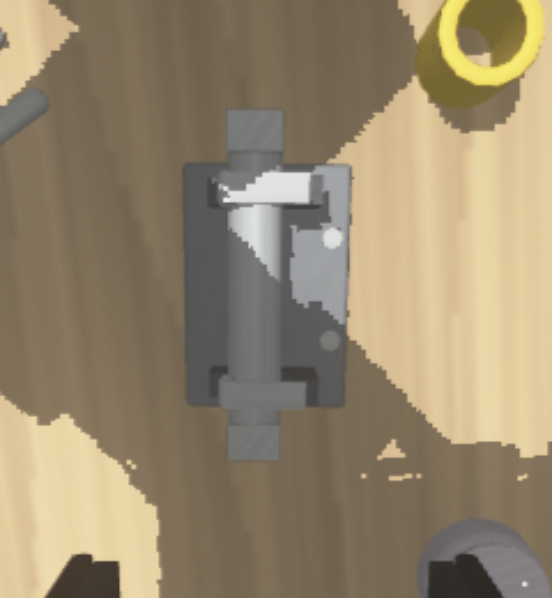

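```bash
python3 - <<'E'
from h import *
s=bot.read_state(); print(s['position'])
f=lambda u,v,z: ray('wrist',(200+u/2.3,30+v/2.3),z,s)
a,b=f(256,110,.046),f(254,460,.046); print(a,b,np.linalg.norm(a-b)); m=(a+b)/2; print('mid',m,'yaw',np.degrees(np.arctan2(-(a-b)[0],(a-b)[1])))
C=np.array([f(*c,.008)[:2] for c in((184,163),(351,163),(345,405),(187,405))]);print('plate ctr',C.mean(0))
go(m[0],m[1],.10,-4.6);go(m[0],m[1],.03,-4.6)
E
```

```text
[ 0.43829058 -0.36976752  0.20534918]
[ 0.44053313 -0.25489516  0.046     ] [ 0.42954449 -0.37787546  0.046     ] 0.12347025504723179
mid [ 0.43503881 -0.31638531  0.046     ] yaw -5.105981631000335
plate ctr [ 0.43901127 -0.31637132]
shift [ 52.9  -7.3 105.4] turn [-0.  -0.   0.2]
shift [ 52.9  -7.3 175.4] turn [-0.  -0.   0.2]
```

Shaft runs down the crop at column about 255 (rows 110–460), measured length 123.5 mm, middle (0.435,-0.316), and it is square to the jaws.

```bash
python3 -m jog '[[[40,-7,0],[0,0,0.4],0.4],[[53,-7,30],[0,0,0.4],0.4],[[53,-7,70],[0,0,0.4],0.4],[[53,-7,110],[0,0,0.4],0.4],[[53,-7,135],[0,0,0.4],0.4],[[53,-7,135],[0,0,0.4],0.4],[[53,-7,135],[0,0,0.4],0.4]]'
python3 -c "
from h import *
go(.435,-.3164,.0305,-4.9)"
```

```text
time_s: 22.12
position: [0.4344, -0.3166, 0.0698]
tcp_rot: [[0.085, 0.996, -0.002], [0.996, -0.085, 0.002], [0.002, -0.002, -1.0]]
force: [-0.3, -0.1, 0.4]
opening: 0.599
shift [ 0.2  0.6 39.3] turn [-0.1 -0.1  0. ]
```

```bash
python3 -m jog '[[[0,0.5,20],[0,0,0],0.4],[[0,0.5,34],[0,0,0],0.4],[[0,0.5,39],[0,0,0],0.4],[[0,0.5,39],[0,0,0],0.4],[[0,0.5,39],[0,0,0],0.4]]'
python3 -m jog '[[[0,0,0],[0,0,0],1],[[0,0,0],[0,0,0],1],[[0,0,0],[0,0,0],1],[[0,0,0],[0,0,0],1],[[0,0,0],[0,0,0],1],[[0,0,0],[0,0,0],1],[[0,0,0],[0,0,0],1],[[0,0,0],[0,0,0],1]]'
```

```text
time_s: 22.53
position: [0.4358, -0.3188, 0.0331]
tcp_rot: [[0.086, 0.996, 0.002], [0.996, -0.086, -0.002], [-0.002, 0.002, -1.0]]
force: [-1.1, -0.3, 0.6]
opening: 0.599
time_s: 23.2
position: [0.4349, -0.3182, 0.0317]
tcp_rot: [[0.087, 0.996, 0.0], [0.996, -0.087, -0.0], [-0.0, 0.0, -1.0]]
force: [-0.5, -0.2, 2.1]
opening: 0.217
```

```bash
python3 -m jog '[[[0,-4,0],[0,0,0],1],[[0,-9,0],[0,0,0],1],[[0,-15,0],[0,0,0],1],[[0,-21,0],[0,0,0],1],[[0,-28,0],[0,0,0],1],[[0,-35,0],[0,0,0],1],[[0,-42,0],[0,0,0],1],[[0,-49,0],[0,0,0],1],[[0,-55,0],[0,0,0],1],[[0,-55,0],[0,0,0],1],[[0,-55,0],[0,0,0],1]]'
```

```text
time_s: 24.12
position: [0.3796, -0.3133, 0.0316]
tcp_rot: [[0.088, 0.996, -0.0], [0.996, -0.088, 0.0], [0.0, -0.0, -1.0]]
force: [-0.4, -1.0, -3.1]
opening: 0.219
```

```bash
python3 -m jog '[[[0,0,-30],[0,0,0],1],[[0,0,-65],[0,0,0],1],[[20,5,-95],[0,0,0],1],[[319,63,-95],[0,0,-5.6],1],[[319,63,-95],[0,0,-5.6],1],[[319,63,-95],[0,0,-5.6],1],[[319,63,-95],[0,0,-5.6],1],[[319,63,-95],[0,0,-5.6],1],[[319,63,-95],[0,0,-5.6],1],[[319,63,-95],[0,0,-5.6],1],[[319,63,-95],[0,0,-5.6],1],[[319,63,-95],[0,0,-5.6],1]]'
python3 -m jog '[[[0,0,35],[0,0,0],1],[[0,0,70],[0,0,0],1],[[0,0,85],[0,0,0],1],[[0,0,90],[0,0,0],1],[[0,0,90],[0,0,0],1],[[0,0,90],[0,0,0],1],[[0,0,90],[0,0,0],1]]'
python3 - <<'E'
from h import *
im,s=grab('wrist','w11.png')
cv2.imwrite('pics/w11.png',im[:,:,::-1])
print(s['position']); go(.4706,-.001,.0057,0.6)
print(proj('wrist',(.5456,.0013,.05),s),proj('wrist',(.5445,.1626-.0615,.055),s))
E
```

```text
time_s: 25.12
position: [0.4712, 0.0026, 0.1268]
tcp_rot: [[-0.017, 1.0, 0.001], [1.0, 0.017, 0.001], [0.0, 0.001, -1.0]]
force: [-0.3, -0.5, -3.8]
opening: 0.221
time_s: 25.7
position: [0.4716, -0.0016, 0.0377]
tcp_rot: [[-0.01, 1.0, 0.003], [1.0, 0.01, -0.001], [-0.001, 0.003, -1.0]]
force: [0.1, -0.3, -2.3]
opening: 0.218
[ 0.47160901 -0.00161561  0.03770805]
shift [ 0.6 -1.1 32.1] turn [ 0.2  0.  -0. ]
[493.57782544 298.71115586] [532.79232451  39.46141876]
```

View pics/w11.png

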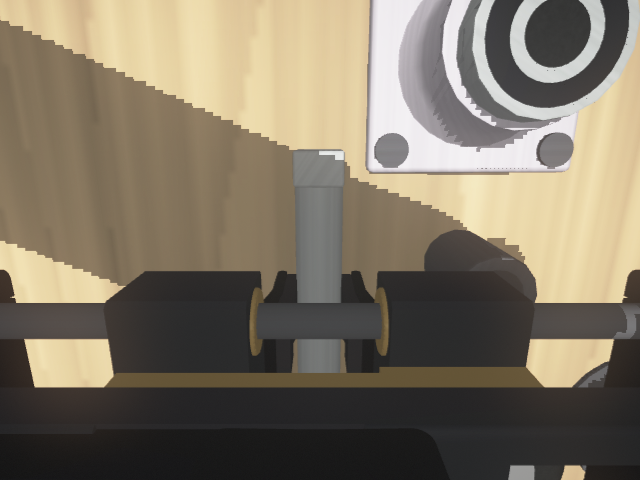

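```bash
python3 - <<'E'
from h import *
s=bot.read_state(); p=ray('wrist',(318,151),s['position'][2]+.0143,s); print(p,p[1]-s['position'][1]-.062)
E
python3 -m jog '[[[0.5,-1,15],[0,0,0],1],[[0.5,-1,24],[0,0,0],1],[[0.5,-1,28],[0,0,0],1],[[0.5,-1,30],[0,0,0],1],[[0.5,-1,30],[0,0,0],1],[[0.5,-1,30],[0,0,0],1]]'
python3 -c "
from h import *
go(.4706,-.001,.0057,0.6)"
```

```text
[0.4698885  0.06243838 0.05213341] 0.001969931098081759
time_s: 26.25
position: [0.4697, -0.0005, 0.0068]
tcp_rot: [[-0.011, 1.0, 0.0], [1.0, 0.011, -0.0], [-0.0, 0.0, -1.0]]
force: [0.2, -0.1, -3.6]
opening: 0.222
shift [-0.5  0.9  1.1] turn [0. 0. 0.]
```

```bash
python3 -m jog '[[[-0.5,0.5,0.8],[0,0,0],1],[[-0.5,0.5,1.2],[0,0,0],1],[[-0.5,0.5,1.2],[0,0,0],1],[[-0.5,0.5,1.2],[0,0,0],1]]'
```

```text
time_s: 26.58
position: [0.4704, -0.0011, 0.0059]
tcp_rot: [[-0.011, 1.0, 0.001], [1.0, 0.011, -0.0], [-0.0, 0.001, -1.0]]
force: [-0.1, -0.5, 1.5]
opening: 0.221
```

Contact. Release, rise, and clear away so the top camera sees everything.

```bash
python3 -m jog '[[[0,0,0],[0,0,0],0.6],[[0,0,0],[0,0,0],0.6],[[0,0,0],[0,0,0],0.6],[[0,0,0],[0,0,0],0.6],[[0,0,-20],[0,0,0],0.6],[[0,0,-60],[0,0,0],0.6],[[0,0,-100],[0,0,0],0.6],[[0,0,-140],[0,0,0],0.6],[[0,0,-180],[0,0,0],0.6],[[40,-20,-195],[0,0,0],0.6],[[80,-40,-195],[0,0,0],0.6],[[120,-60,-195],[0,0,0],0.6]]'
python3 -m jog '[[[350,-100,0],[0,0,0],0.3],[[350,-100,0],[0,0,0],0.3],[[350,-100,0],[0,0,0],0.3],[[350,-100,0],[0,0,0],0.3],[[350,-100,0],[0,0,0],0.3],[[350,-100,0],[0,0,0],0.3],[[350,-100,0],[0,0,0],0.3],[[350,-100,0],[0,0,0],0.3],[[350,-100,0],[0,0,0],0.3],[[350,-100,0],[0,0,0],0.3]]'
python3 - <<'E'
from h import *
im,s=grab('top','top2.png')
cv2.imwrite('pics/t2c.png',cv2.resize(im[150:350,110:550,::-1],None,fx=1.8,fy=1.8,interpolation=cv2.INTER_CUBIC))
E
```

```text
time_s: 27.58
position: [0.4143, 0.1089, 0.202]
tcp_rot: [[-0.008, 1.0, 0.004], [1.0, 0.008, 0.0], [0.0, 0.004, -1.0]]
force: [0.3, -0.2, 0.6]
opening: 0.4
time_s: 28.42
position: [0.3084, 0.4625, 0.2004]
tcp_rot: [[-0.016, 1.0, 0.001], [1.0, 0.016, 0.004], [0.004, 0.001, -1.0]]
force: [1.3, -0.0, 0.3]
opening: 0.697
```

View pics/t2c.png

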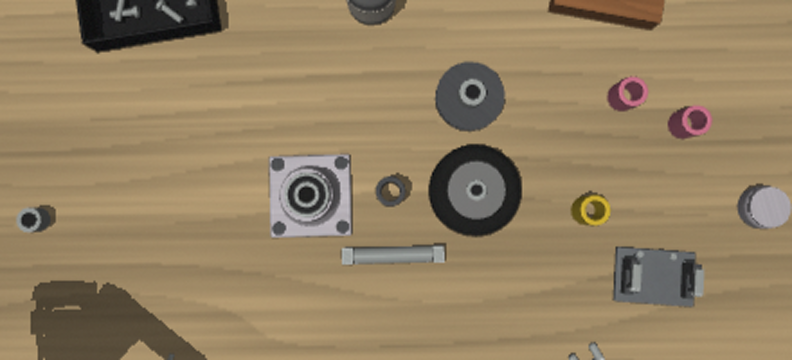

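All parts are placed. In the crop, the sleeve is at (391,190), shaft centre (393.5,255), pulley (470,96), and the bearing is concentric on the housing. Numeric check:

```bash
python3 - <<'E'
from h import *
im=cv2.imread('pics/top2.png')[:,:,::-1]; hsv=cv2.cvtColor(im,cv2.COLOR_RGB2HSV)
g=((hsv[:,:,1]<75)|(hsv[:,:,2]<70)).astype(np.uint8)
def sub(n,x0,y0,x1,y1,z):
    x0,x1=[int(110+a/1.8) for a in(x0,x1)];y0,y1=[int(150+a/1.8) for a in(y0,y1)]
    k=np.zeros_like(g);k[y0:y1,x0:x1]=g[y0:y1,x0:x1];c=max(cv2.findContours(k,0,1)[0],key=cv2.contourArea)
    W=np.array([ray('top',q,z)[:2]*1e3 for q in c.reshape(-1,2).astype(float)],np.float32)
    e=cv2.minEnclosingCircle(W);r=cv2.minAreaRect(W);print(n,'circ',np.round([*e[0],e[1]],1),'rect',np.round([*r[0],*r[1],r[2]],1))
sub('wheel',420,138,530,242,.0225);sub('pulley',430,55,512,138,.015);sub('flange',262,148,358,244,.012);sub('sleeve',370,165,418,215,.03);sub('shaft',330,235,455,272,.015)
f=lambda u,v,z: (ray('top',(110+u/1.8,150+v/1.8),z)*1e3).round(1)
print('sleeve bore top',f(391.5,189.5,.05),'bearing bore',f(306.5,193.5,.07),'hub',f(473,92,.048))
E
```

```text
wheel circ [548.5 -98.8  55.9] rect [547.6 -99.7 108.5 109.4  44. ]
pulley circ [662.8 -96.3  43.6] rect [663.6 -96.7  83.7  84.6  88.8]
flange circ [545.4 102.3  69.2] rect [544.8 101.5 100.8 101.    0.8]
sleeve circ [548.4   3.4  18.8] rect [547.7   3.4  35.1  35.1  44. ]
shaft circ [473.4   2.3  62.6] rect [471.5   2.4  21.1 124.6   0.6]
sleeve bore top [548.6   1.3  50. ] bearing bore [544.9  99.2  70. ] hub [662.6 -97.1  48. ]
```

```bash
python3 -c "
from rig import bot
print(bot.hand_in())"
```

```text
the job is handed in; nothing more can be done
None
```

I placed the kit in the order asked and handed it in at about 28 s. I placed the sleeve first, then the bearing, then the pulley. Last, I drew the shaft 55 mm out of the clip mouths before lifting it and laid it in front.

My last checks were from the top camera, which is good to about 2 mm:

| Part | Target | Measured |
|---|---|---|
| Sleeve | midway between housing and wheel | about 1 mm off along the row, about 2 mm towards the back |
| Bearing | centred on the housing | about 2 mm towards the wheel; the wrist camera agreed (1.8 mm) |
| Pulley | about 20 mm gap behind the wheel, square to it | gap about 18–19 mm, about 1 mm off sideways, hub up |
| Shaft | about 75 mm in front of the sleeve, centred, parallel | about 76 mm axis to axis, centred within about 1 mm, parallel within about 0.2° |

I left the bearing's 2 mm offset uncorrected. The two cameras disagreed on the row's position by up to 3 mm in x, and one early off-centre wrist reading of the wheel was 5 mm off. I used the top-camera values. I didn't touch the oil bottle, tin, socket or look-alikes, and they appear unmoved in the last picture. The gripper was clear of everything when I handed in.

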